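# Set up the filtration manifold for two samples

### The arm

A 7-joint arm with a two-finger parallel gripper is mounted at the origin on a cart in front of the work surface, level with it; the furniture and walls round the work are solid. World frame = base frame: x ahead of the robot, y to its left, z up, the work surface at z = 0. Lengths are in m, angles in rad, forces in N, time in s.
With the tool pointing down it reaches from about 0.4 to 0.85 m from the base axis. Payload 10.4 kg.
Tool frame: the origin (TCP) lies between the finger pads; the fingertips stand 14 mm ahead of it and the grasp point (between the pads) lies 5 mm behind it (r.finger_overhang is the z of the fingertips in the tool frame, in m); z points along the fingers, y is the line along which they close (so a half turn about z gives the same grasp; the last joint's range is limited). The gripper opens to 87 mm and grips with 3 to 60 N. Pads are 19 mm wide; open, the fingers measure 117 mm over their backs; the gripper's body (75 mm by 190 mm) begins 51 mm behind the grasp point.
Start: joints at [-1.187, 0.332, -0.065, 1.46, 0.022, 1.35, -0.088], TCP at [0.247, 0.574, 0.237] pointing down, gripper open.
Joint ranges: [-2.6, 2.6], [-0.5, 2.12], [-1.47, 1.34], [0.16, 2.42], [-1.27, 4.41], [0.06, 2.06], [-2.6, 2.6]. Speed limits (rad/s): [2.22, 2.22, 2.79, 2.79, 3.14, 3.14, 3.14].

### API

Orientations are given as a unit quaternion [x, y, z, w].
In Python, from bench import r, optics gives the robot as it stands.
- The arm moves only by the shell command python3 -m pendant 'ROWS' [FORCE]. ROWS is JSON, a list of rows, each a list of 7 numbers: the closure, from -1 (fully open) to 1 (shut), then the shift along the tool's x, y, z scaled (see below), then the turn, a rotation vector about the tool's x, y, z scaled (see below). In form: [[grip, x, y, z, rx, ry, rz], ...]. A call has 1 to 8 rows; each row is the pose to reach, as a shift and turn from the pose commanded when the call began, along the tool's axes at that moment; what a row does not reach only later rows make up. The controller multiplies each number of a shift by 0.3 m and each number of a turn by 120 degrees. A row lasts 1/8 s, in which the tool goes at most 62.5 mm and 10.7 degrees, less where a joint would pass 70% of its speed; a pose out of reach is approached as far as the arm can. A call with a number of a shift or a turn outside -1 to 1 is refused whole. A call with a gripper value outside its range is refused whole. The fingers move at their own pace and stop on an object; FORCE is the grip in N (left out, the last holds). Time passes only in rows, so rows that repeat a pose let the fingers close. It gives the time, the measured TCP pose, the force, the opening and the grip force at its end, in the units of the state.
- r.read_state(): the state, without advancing time (a new reading comes with each control period).
- optics.camera(name): name is "scene" or "top" or "wrist"; returns a dict with "pixels" (400x640x3 uint8, red, green, blue), "vfov" (degrees; the focal length in pixels is half the picture's height over the tangent of half this angle, whatever the lens; pixels are square), "cx", "cy" (the principal point, pixels), "rvec" (rotation vector, rad) and "tvec" (3), from world to camera coordinates, as OpenCV has them. Camera axes: x right, y down, z forward; pixel columns grow to the right and rows downward; lengths in m; the calibration is good to about 2 mm. A picture is of the moment at which its call begins. There is no depth.
- r.close_job(): hands the job in; it is judged then, once.
The state is a dict: "time": time; "joint_positions": joint angles; "joint_vel": joint speeds; "joint_torque": joint torques, N m; "ee_pos": TCP position; "eef_rot": TCP orientation; "ft_force": force on the tool from outside, world axes, zero at the start; "torque": the same for the moment, N m; "width": finger opening in m; "grip_force": force on a finger pad.
Only numpy, scipy, OpenCV 4.12 (cv2) and the standard library are available. Lean on these libraries where they do the work, as an engineer would, in place of code of your own. Each camera call takes 0.05 s, during which the arm holds its last target. There are 200 camera calls.

### The job

Set up the three-port vacuum manifold for two filtrations: the large filter base goes on the outer port at the end with the brass hose nozzle, the small filter base on the outer port at the other end, and the blanking cap on the unused port between them; then put each funnel on top of the base of its own size. Everything must sit upright and fully down on its seat, and the other things on the bench stay where they are.

Things in the scene. Friction and masses are not known exactly. Their poses are not given: they have to be found in the camera images.
- manifold: Fixed steel manifold: bar 220 x 46 mm on feet, top 64 mm up. Origin on the bench under its middle, z up, x along the bar. Three ports at x = 75, 0, -75 mm, y = 0: flat collar 50 mm wide, top at z = 68 (the seat), with a male spigot dia 25 for 6 mm, then tapering to dia 15 at its tip, z = 86. Small stopcocks on its +y side out to y = 46, z 40 to 52.
- hose_tail: Brass barbed hose nozzle, fixed in the back face (y = -23 mm) of the manifold near one of its ends, at x = +90 or -90 mm in the manifold's frame (it varies), sticking out 41 mm along the manifold's -y, 46 mm above the bench, about 17 mm thick. Its origin is on that face. It marks the hose end; a flat grey disc closes the other end's opening.
- base_large: Large filter base, loose, about 160 g, upright: dia 50 mm, white skirt, steel above. Origin: centre of underside, z up. Underside socket dia 30, 24 deep, drops over a port spigot until the skirt rests on the collar. Straight side (grip) z 0 to 40; shoulder at z = 40, on it a register dia 38 for 4 mm, tapering to dia 26 at its flat top, z = 54, for the large funnel.
- base_small: Small filter base, loose, about 100 g, upright: like the large one but dia 38 mm. Origin: centre of underside, z up. Underside socket dia 30, 24 deep, drops over a port spigot until the skirt rests on the collar. Straight side (grip) z 0 to 40; shoulder at z = 40, on it a register dia 20 for 4 mm, tapering to dia 10 at its flat top, z = 52, for the small funnel.
- funnel_large: Large steel funnel, loose, about 150 g, upright: plain tube open at both ends, outside dia 50 mm, bore 43, 95 high; rim dia 54 over the top 6 mm, two dark lines 12 to 18 mm up. Origin: centre of lower end, z up. The lower end drops over the large base's register and rests on its shoulder (z = 40 of that base).
- funnel_small: Small steel funnel, loose, about 80 g, upright: plain tube open at both ends, outside dia 34 mm, bore 25, 70 high; rim dia 38 over the top 6 mm, two dark lines 12 to 18 mm up. Origin: centre of lower end, z up. The lower end drops over the small base's register and rests on its shoulder (z = 40 of that base).
- blank_cap: Grey plastic blanking cap, loose, about 60 g, upright: round ribbed skirt dia 40 mm, 23 high (grip), with a bar handle 30 x 9 mm across the top, 38 high in all. Origin: centre of underside, z up. Underside socket dia 30, 20 deep, drops over a port spigot until the skirt rests on the collar.
- beaker: Bystander: empty glass beaker, 52 mm in diameter, 65 mm high, to be left alone. Origin at the centre of its underside.
- flask: Bystander: small clear conical flask, 68 mm in diameter, 98 mm high, to be left alone. Origin at the centre of its underside.
- jar: Bystander: white screw-lid jar, 68 mm in diameter, 53 mm high, to be left alone. Origin at the centre of its underside.
There are look-alikes about, which are no part of the job. What is shaped like the funnel_large but purple or turquoise is not meant.

How it is judged:
By the outcome, as a careful person would: the job done as asked, in the order asked, and still so for the second after the job is handed in, with the robot touching nothing.
It also fails if it takes over 106 s, if anything falls off the work surface, if the arm or the gripper's body presses on something with over 40 N, if the wrist force passes 120 N, or if a joint passes its speed limit or range.

## Working session

There is one attempt and no reset: what is moved stays moved. The work goes in short steps, Python scripts to look and compute and a shell command to move; the robot and the scene stay as the last step left them, time stands still between calls to the robot, and variables do not carry over. Pictures are saved under pics/ and viewed, at most 14 in all, crops included, and the job is handed in when it is done.

```bash
ls; mkdir -p pics; python3 - <<'E'
from bench import r, optics
import cv2,numpy as np
for n in ("scene","top"):
    c=optics.camera(n); cv2.imwrite(f"pics/{n}0.png",c["pixels"][:,:,::-1])
    R=cv2.Rodrigues(np.array(c["rvec"]))[0]
    print(n,c["vfov"],c["cx"],c["cy"],-R.T@np.array(c["tvec"]),R[2])
s=r.read_state();print(s["ee_pos"],s["eef_rot"],s["time"],r.finger_overhang)
E
```

```text
pics
scene 52.01299514183225 321.5456861116954 199.72103116456861 [ 0.05980943 -0.54329006  0.73283048] [ 0.57907685  0.32866063 -0.74609128]
top 51.934649388784656 317.0324337981473 196.7633516527419 [ 0.48486323 -0.26645358  0.93753957] [ 0.07833318  0.00102349 -0.99692671]
[0.24715321 0.57371324 0.23583359] [ 2.01994859e-01  9.79386382e-01 -6.12473768e-04 -1.26779857e-04] 0.1 0.014
```

View pics/top0.png

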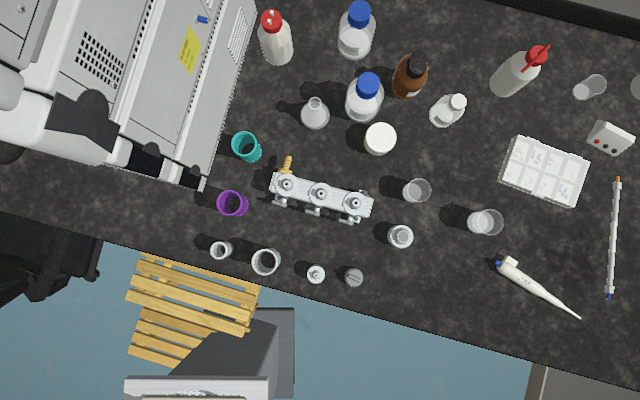

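View pics/scene0.png

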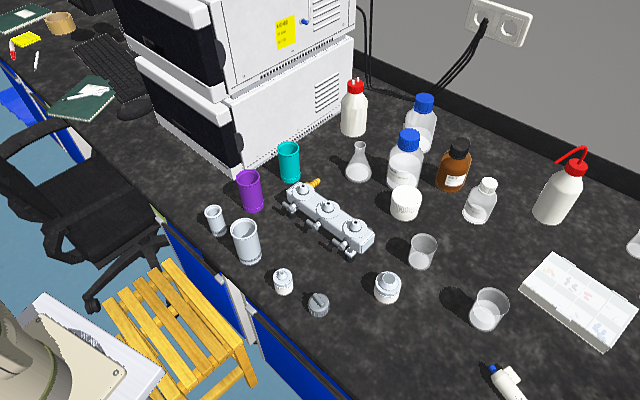

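The top view shows the steel funnels at (221,250) small and (265,262) large. The small base is at (316,274), the cap at (354,277) and the large base at (400,236). The manifold ports are at (287,184), (321,193) and (355,202), with the brass nozzle at (287,165). Purple (232,203) and turquoise (247,147) are look-alikes; the one at (265,262) fits funnel_large because it is plain steel. I'll confirm that in one enlarged crop.

```bash
cat > h.py <<'E'
import cv2,numpy as np
from bench import r,optics
def cam(n,save=None):
    c=optics.camera(n); c["R"]=cv2.Rodrigues(np.array(c["rvec"]))[0]; c["C"]=-c["R"].T@np.array(c["tvec"])
    c["f"]=200/np.tan(np.radians(c["vfov"])/2)
    if save: cv2.imwrite(save,c["pixels"][:,:,::-1])
    return c
def plane(c,uv,z):
    d=c["R"].T@np.array([(uv[0]-c["cx"])/c["f"],(uv[1]-c["cy"])/c["f"],1]); return c["C"]+d*(z-c["C"][2])/d[2]
def proj(c,p):
    q=c["R"]@(np.array(p)-c["C"]); return np.array([c["cx"]+c["f"]*q[0]/q[2],c["cy"]+c["f"]*q[1]/q[2]])
E
python3 - <<'E'
from h import *
c=cam("top");im=c["pixels"][130:300,200:440,::-1]
cv2.imwrite("pics/crop_top.png",cv2.resize(im,None,fx=3.3,fy=3.3,interpolation=cv2.INTER_CUBIC))
d=cam("scene")["pixels"][140:330,190:440,::-1]
cv2.imwrite("pics/crop_sc.png",cv2.resize(d,None,fx=3.1,fy=3.1,interpolation=cv2.INTER_CUBIC))
print("px/m",c["f"]/.93)
for n,uv,z in [("fs",(221,250),.07),("fl",(265,262),.095),("bs",(316,274),.052),("cap",(354,277),.038),("bl",(400,236),.054),("p1",(287,184),.086),("p2",(321,193),.086),("p3",(355,202),.086)]: print(n,plane(c,uv,z).round(3))
E
```

```text
px/m 441.5645094292468
fs [ 0.439 -0.065  0.07 ]
fl [ 0.417 -0.161  0.095]
bs [ 0.389 -0.265  0.052]
cap [ 0.382 -0.347  0.038]
bl [ 0.472 -0.444  0.054]
p1 [ 0.578 -0.203  0.086]
p2 [ 0.56  -0.274  0.086]
p3 [ 0.542 -0.345  0.086]
```

View pics/crop_top.png

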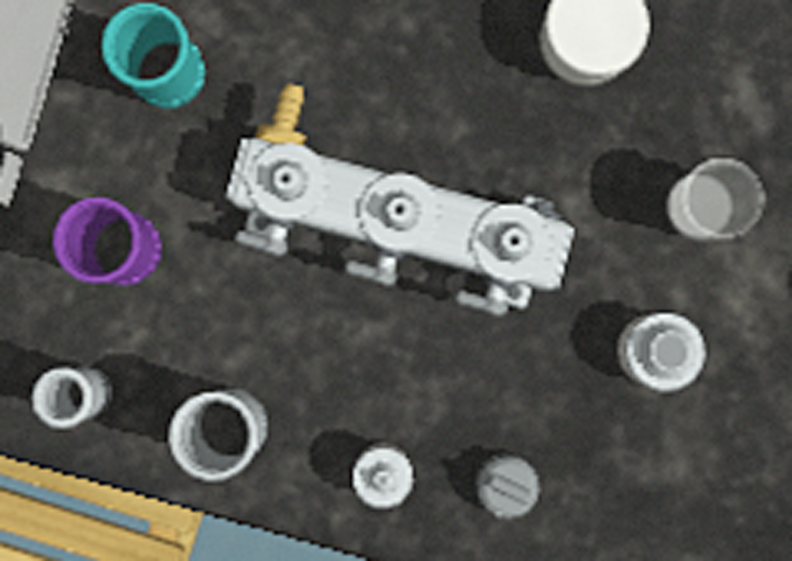

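View pics/crop_sc.png

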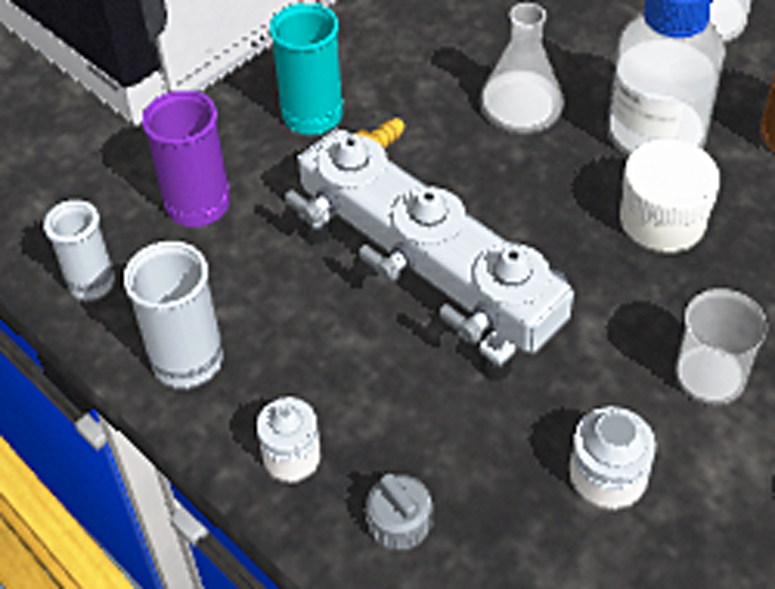

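The crops confirm that the plain-steel pair are the funnels. In the top crop, the large rim is at (213,436), the small rim at (64,398), the large-base top at (671,350), the small-base top at (385,478) and the cap handle at (512,487). The spigot tips are at (286,177), (399,208) and (514,240). The brass nozzle is beside the leftmost port. Next I'll triangulate these against the scene view and compare heights.

```bash
python3 - <<'E'
from h import *
t=cam("top");s=cam("scene")
P={"fs":((64,398),(75,222),.07),"fl":((212.5,436),(166,273),.095),"bs":((385,478),(287,412),.052),"cap":((512,487),(401,494),.038),"bl":((671,350),(618,428),.054),
"p1":((286,177),(350,140),.086),"p2":((399,208),(430,193),.086),"p3":((514,240),(512,250),.086)}
for n,(a,b,z) in P.items():
    ua=(np.array(a)+.5)/3.3-.5+[200,130]; ub=(np.array(b)+.5)/3.1-.5+[190,140]
    A=[];y=[]
    for c,u in((t,ua),(s,ub)):
        d=plane(c,u,0)-c["C"];d/=np.linalg.norm(d);M=np.eye(3)-np.outer(d,d);A.append(M);y.append(M@c["C"])
    X=np.linalg.lstsq(np.vstack(A),np.hstack(y),rcond=None)[0]
    print(n,"tri",X.round(4),"top@z",plane(t,ua,z)[:2].round(4),"scene@z",plane(s,ub,z)[:2].round(4),z)
print("instr. corner", plane(s,(190+137/3.1,140+120/3.1),0).round(3), plane(s,(140,60),.0).round(3), plane(t,(204,190),.0).round(3),plane(t,(250,20),.0).round(3))
E
```

```text
fs tri [ 0.4391 -0.0619  0.0682] top@z [ 0.4383 -0.0612] scene@z [ 0.4387 -0.0644] 0.07
fl tri [ 0.4178 -0.1598  0.0943] top@z [ 0.4174 -0.1593] scene@z [ 0.4178 -0.1609] 0.095
bs tri [ 0.3882 -0.2659  0.0513] top@z [ 0.3882 -0.2657] scene@z [ 0.388  -0.2663] 0.052
cap tri [ 0.3812 -0.3499  0.0318] top@z [ 0.3817 -0.3491] scene@z [ 0.3786 -0.3519] 0.038
bl tri [ 0.4727 -0.4512  0.053 ] top@z [ 0.4725 -0.4505] scene@z [ 0.4725 -0.4518] 0.054
p1 tri [ 0.5792 -0.2016  0.0879] top@z [ 0.5793 -0.2012] scene@z [ 0.5809 -0.2007] 0.086
p2 tri [ 0.5608 -0.2739  0.088 ] top@z [ 0.5604 -0.2728] scene@z [ 0.5631 -0.274 ] 0.086
p3 tri [ 0.5408 -0.3454  0.0901] top@z [ 0.5409 -0.3454] scene@z [ 0.5442 -0.3445] 0.086
instr. corner [0.588 0.009 0.   ] [0.907 0.653 0.   ] [ 0.571 -0.006  0.   ] [ 0.977 -0.102  0.   ]
```

```bash
cat > go.py <<'E'
import sys
from h import *
from scipy.spatial.transform import Rotation as Ro
s=r.read_state(); p0=np.array(s["ee_pos"]); R0=Ro.from_quat(s["eef_rot"])
a=[float(v) for v in sys.argv[1:]]
# args: groups of x y z yaw(deg of tool y); grasp point is 5 mm behind the TCP: z is TCP
for i in range(0,len(a),4):
    x,y,z,w=a[i:i+4]; w=np.radians(w); Y=np.array([np.cos(w),np.sin(w),0]); Z=np.array([0,0,-1.]); X=np.cross(Y,Z)
    R1=Ro.from_matrix(np.array([X,Y,Z]).T)
    print((R0.inv().apply(np.array([x,y,z])-p0)/.3).round(3),(np.degrees((R0.inv()*R1).as_rotvec())/120).round(3))
print(p0.round(4),s["joint_positions"],s["width"],s["time"],np.round(s["ft_force"],1))
E
python3 go.py .42 .25 .26 20
```

```text
[-0.956 -0.764 -0.079] [-0.     0.     0.389]
[0.2472 0.5739 0.2363] [-1.18667269  0.33245505 -0.06471643  1.46035244  0.02160549  1.34991003
 -0.0884935 ] 0.08677510801196706 0.3 [0.8 0.2 0.2]
```

```bash
python3 -m pendant '[[-1,-0.96,-0.76,-0.08,0,0,0.39],[-1,-0.96,-0.76,-0.08,0,0,0.39],[-1,-0.96,-0.76,-0.08,0,0,0.39],[-1,-0.96,-0.76,-0.08,0,0,0.39],[-1,-0.96,-0.76,-0.08,0,0,0.39],[-1,-0.96,-0.76,-0.08,0,0,0.39],[-1,-0.96,-0.76,-0.08,0,0,0.39],[-1,-0.96,-0.76,-0.08,0,0,0.39]]' 30; python3 go.py .45 -.03 .25 -15
```

```text
time: 1.3
ee_pos: [0.4212, 0.2512, 0.2606]
eef_rot: [0.574, 0.819, 0.0, -0.0]
ft_force: [0.5, 0.4, 0.2]
width: 0.0872
grip_force: 0.0
[-0.914 -0.229  0.035] [-0.    -0.     0.291]
[0.4212 0.2512 0.2606] [-0.86764857  0.01232126  0.24031643  1.78189639 -0.00354542  1.34758859
 -0.27907506] 0.08724189999989404 1.3 [0.5 0.4 0.2]
```

```bash
python3 -m pendant '[[-1,-0.91,-0.23,0.03,0,0,0.29],[-1,-0.91,-0.23,0.03,0,0,0.29],[-1,-0.91,-0.23,0.03,0,0,0.29],[-1,-0.91,-0.23,0.03,0,0,0.29],[-1,-0.91,-0.23,0.03,0,0,0.29],[-1,-0.91,-0.23,0.03,0,0,0.29]]'; python3 go.py .47 -.28 .22 -15 .4725 -.451 .15 -15
```

```text
time: 2.05
ee_pos: [0.4497, -0.0304, 0.2515]
eef_rot: [0.793, 0.609, 0.0, 0.0]
ft_force: [0.6, 1.1, -0.1]
width: 0.0873
grip_force: 0.0
[-0.786  0.281  0.105] [ 0.  0. -0.]
[-1.334  0.437  0.339] [ 0.  0. -0.]
[ 0.4497 -0.0304  0.2515] [-0.59242362 -0.1057278   0.52797701  1.8965794   0.05473471  1.33668267
 -0.34166247] 0.08733693127024342 2.05 [ 0.6  1.1 -0.1]
```

```bash
python3 -m pendant '[[-1,-0.79,0.28,0.1,0,0,0],[-1,-0.79,0.28,0.1,0,0,0],[-1,-0.79,0.28,0.1,0,0,0],[-1,-0.79,0.28,0.1,0,0,0],[-1,-0.79,0.28,0.1,0,0,0]]'; python3 go.py .4725 -.451 .14 -15  .4725 -.451 .02 -15
```

```text
time: 2.68
ee_pos: [0.4696, -0.2823, 0.2203]
eef_rot: [0.794, 0.608, -0.002, -0.0]
ft_force: [-0.8, -0.2, -0.4]
width: 0.0871
grip_force: 0.0
[-0.54   0.156  0.269] [-0.001  0.001 -0.001]
[-0.539  0.157  0.669] [-0.001  0.001 -0.001]
[ 0.4696 -0.2823  0.2203] [-0.28407682  0.21473789  0.85324498  1.72660315 -0.1649397   1.27774446
  0.34280931] 0.08707790807586624 2.675 [-0.8 -0.2 -0.4]
```

```bash
python3 -m pendant '[[-1,-0.54,0.16,0.27,0,0,0],[-1,-0.54,0.16,0.27,0,0,0],[-1,-0.54,0.16,0.27,0,0,0],[-1,-0.54,0.16,0.27,0,0,0],[-1,-0.54,0.16,0.67,0,0,0],[-1,-0.54,0.16,0.67,0,0,0],[-1,-0.54,0.16,0.67,0,0,0]]' && python3 go.py .4725 -.451 .02 -15; python3 -c "
from h import *
cam('scene','pics/s1.png')"
```

```text
time: 3.55
ee_pos: [0.4768, -0.4451, 0.0184]
eef_rot: [0.792, 0.611, 0.001, -0.001]
ft_force: [-0.7, -0.3, 1.2]
width: 0.0869
grip_force: 0.0
[-0.023 -0.009 -0.005] [-0.001 -0.001  0.003]
[ 0.4768 -0.4451  0.0184] [ 0.16023738  0.70243755  0.72559648  1.61841515 -0.52688095  1.02800635
  0.79217209] 0.08688678931309816 3.55 [-0.7 -0.3  1.2]
```

View pics/s1.png

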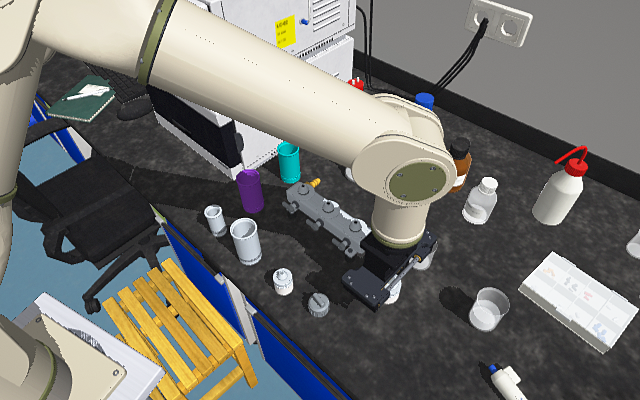

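The gripper stands over the large base at about (390,290), clear of the beaker. I'll trim the last few mm and close.

```bash
python3 -m pendant '[[-1,-0.023,-0.009,-0.005,0,0,0],[-1,-0.023,-0.009,-0.005,0,0,0],[1,-0.023,-0.009,-0.005,0,0,0],[1,-0.023,-0.009,-0.005,0,0,0],[1,-0.023,-0.009,-0.005,0,0,0],[1,-0.023,-0.009,-0.005,0,0,0],[1,-0.023,-0.009,-0.005,0,0,0],[1,-0.023,-0.009,-0.005,0,0,0]]' 30; python3 go.py .4725 -.451 .17 -15 .55 -.25 .17 -15
```

```text
time: 4.6
ee_pos: [0.4701, -0.4549, 0.0219]
eef_rot: [0.793, 0.609, 0.0, -0.0]
ft_force: [0.2, -0.5, -0.8]
width: 0.0488
grip_force: 30.0
[ 0.015  0.004 -0.494] [-0.    -0.     0.001]
[ 0.729  0.081 -0.493] [-0.    -0.     0.001]
[ 0.4701 -0.4549  0.0219] [ 0.17455342  0.70138635  0.73122699  1.6137253  -0.52586319  1.03264339
  0.80442837] 0.04878880900968193 4.6 [ 0.2 -0.5 -0.8]
```

```bash
python3 -m pendant '[[1,0,0,-0.2,0,0,0],[1,0,0,-0.42,0,0,0],[1,0,0,-0.42,0,0,0],[1,0.4,0.05,-0.42,0,0,0],[1,0.75,0.08,-0.42,0,0,0],[1,0.75,0.08,-0.42,0,0,0],[1,0.75,0.08,-0.42,0,0,0],[1,0.75,0.08,-0.42,0,0,0]]'; python3 go.py .579 -.205 .15 -15 .579 -.205 .11 -15 .579 -.205 .09 -15; python3 -c "
from h import *
cam('top','pics/t1.png');cam('scene','pics/s2.png')"
```

```text
time: 5.6
ee_pos: [0.5526, -0.2391, 0.1467]
eef_rot: [0.791, 0.612, 0.0, -0.001]
ft_force: [0.5, -0.1, -2.3]
width: 0.049
grip_force: 30.0
[ 0.132  0.057 -0.011] [-0.001 -0.001  0.004]
[0.132 0.057 0.122] [-0.001 -0.001  0.004]
[0.132 0.057 0.189] [-0.001 -0.001  0.004]
[ 0.5526 -0.2391  0.1467] [-0.30625228  0.44275023  0.82288976  1.67103523 -0.34769716  1.18280678
  0.34921999] 0.04897624474759199 5.6 [ 0.5 -0.1 -2.3]
```

View pics/s2.png

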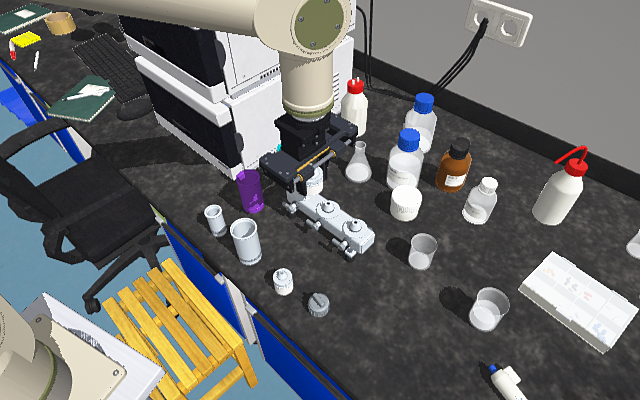

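The large base is held at about (315,183) and is short of the nozzle-end port. I'll move over the port and settle.

```bash
python3 -m pendant '[[1,0.11,0.055,0,0,0,0.003],[1,0.11,0.055,0,0,0,0.003],[1,0.11,0.055,0,0,0,0.003],[1,0.11,0.055,0,0,0,0.003]]'; python3 go.py .579 -.205 .15 -15 .579 -.205 .11 -15 .579 -.205 .09 -15; python3 -c "
from h import *
c=cam('scene');im=c['pixels'][110:240,240:400,::-1];cv2.imwrite('pics/s3.png',cv2.resize(im,None,fx=4.5,fy=4.5,interpolation=2))
c=cam('wrist','pics/w3.png')"
```

```text
time: 6.2
ee_pos: [0.5747, -0.2177, 0.148]
eef_rot: [0.796, 0.606, -0.0, 0.0]
ft_force: [-0.1, 0.5, -1.5]
width: 0.0489
grip_force: 30.0
[ 0.045  0.003 -0.007] [-0.     0.    -0.003]
[0.045 0.003 0.127] [-0.     0.    -0.003]
[0.045 0.003 0.193] [-0.     0.    -0.003]
[ 0.5747 -0.2177  0.148 ] [-0.33308975  0.46843167  0.81387018  1.6365842  -0.36026268  1.19402714
  0.29267505] 0.04892495020501915 6.2 [-0.1  0.5 -1.5]
```

View pics/s3.png

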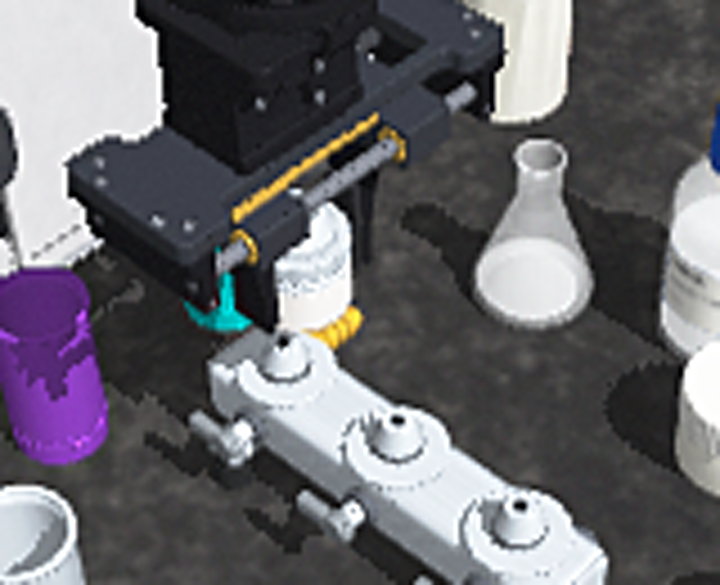

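```bash
python3 - <<'E'
from h import *
c=cam("scene");print(plane(c,(240+294/4.5,110+293/4.5),.126))
for q in [(.5747,-.2177,.126),(.579,-.2135,.126)]:
    a=[((proj(c,np.array(q)+[.025*np.cos(t),.025*np.sin(t),0])-[240,110])*4.5) for t in np.linspace(0,6.28,60)]; a=np.array(a); print(a.min(0).round(),a.max(0).round())
E
```

```text
[ 0.57572801 -0.21277792  0.126     ]
[248. 261.] [356. 337.]
[245. 252.] [352. 328.]
```

```bash
python3 -m pendant '[[1,0.047,0.004,0,0,0,-0.002],[1,0.047,0.004,0.05,0,0,-0.002],[1,0.047,0.004,0.1,0,0,-0.002],[1,0.047,0.004,0.1,0,0,-0.002],[1,0.047,0.004,0.1,0,0,-0.002]]'; python3 go.py .579 -.204 .09 -15
```

```text
time: 6.98
ee_pos: [0.5803, -0.2032, 0.118]
eef_rot: [0.794, 0.608, -0.0, 0.0]
ft_force: [0.4, 0.5, -1.4]
width: 0.0484
grip_force: 30.0
[-0.004 -0.004  0.093] [-0.     0.    -0.001]
[ 0.5803 -0.2032  0.118 ] [-0.34106907  0.49924137  0.79149105  1.66396289 -0.38373868  1.14110397
  0.28923283] 0.04841534729297542 6.975 [ 0.4  0.5 -1.4]
```

```bash
python3 -m pendant '[[1,-0.002,-0.004,0.04,0,0,0],[1,-0.002,-0.004,0.07,0,0,0],[1,-0.002,-0.004,0.09,0,0,0],[1,-0.002,-0.004,0.09,0,0,0],[1,-0.002,-0.004,0.09,0,0,0]]'; python3 go.py .579 -.204 .09 -15
```

```text
time: 7.6
ee_pos: [0.5791, -0.2032, 0.091]
eef_rot: [0.794, 0.609, -0.0, -0.0]
ft_force: [-1.3, -1.7, -2.7]
width: 0.049
grip_force: 30.0
[-0.003  0.     0.003] [-0.  0. -0.]
[ 0.5791 -0.2032  0.091 ] [-0.32774509  0.52735368  0.77363376  1.68937357 -0.40693775  1.09325134
  0.30649145] 0.04897369218597065 7.6 [-1.3 -1.7 -2.7]
```

```bash
python3 -m pendant '[[1,-0.001,0,0.003,0,0,0],[-1,-0.001,0,0.003,0,0,0],[-1,0,0,0.003,0,0,0],[-1,0,0,0.003,0,0,0],[-1,0,0,-0.2,0,0,0],[-1,0,0,-0.35,0,0,0],[-1,0,0,-0.35,0,0,0]]'; python3 go.py .388 -.266 .19 -15 .388 -.266 .02 -15; python3 -c "
from h import *
c=cam('top');im=c['pixels'][130:300,200:440,::-1];cv2.imwrite('pics/t4.png',cv2.resize(im,None,fx=3.3,fy=3.3,interpolation=2))"
```

```text
time: 8.48
ee_pos: [0.5809, -0.204, 0.1998]
eef_rot: [0.794, 0.609, 0.002, 0.002]
ft_force: [0.3, 0.9, -1.1]
width: 0.0865
grip_force: 0.0
[-0.366 -0.567  0.029] [ 0.003 -0.    -0.   ]
[-0.367 -0.571  0.595] [ 0.003 -0.    -0.   ]
[ 0.5809 -0.204   0.1998] [-0.37619811  0.41845073  0.83839924  1.5806116  -0.32256661  1.28044149
  0.24829619] 0.08652734958276545 8.475 [ 0.3  0.9 -1.1]
```

```bash
python3 -m pendant '[[-1,-0.37,-0.57,0.1,0,0,0],[-1,-0.37,-0.57,0.2,0,0,0],[-1,-0.37,-0.57,0.3,0,0,0],[-1,-0.37,-0.57,0.3,0,0,0],[-1,-0.37,-0.57,0.3,0,0,0],[-1,-0.37,-0.57,0.3,0,0,0]]'; python3 go.py .388 -.266 .02 -15; python3 -c "
from h import *
c=cam('scene');im=c['pixels'][110:330,190:440,::-1];cv2.imwrite('pics/s4.png',cv2.resize(im,None,fx=2.7,fy=2.7,interpolation=2))"
```

```text
time: 9.28
ee_pos: [0.3858, -0.2656, 0.106]
eef_rot: [0.793, 0.609, -0.0, 0.0]
ft_force: [0.0, -0.4, -0.1]
width: 0.0867
grip_force: 0.0
[0.001 0.007 0.287] [0. 0. 0.]
[ 0.3858 -0.2656  0.106 ] [-0.37820221  0.14174906  0.953439    2.05463771 -0.13654235  1.00869733
  0.38185779] 0.08668617019493434 9.275 [ 0.  -0.4 -0.1]
```

View pics/s4.png

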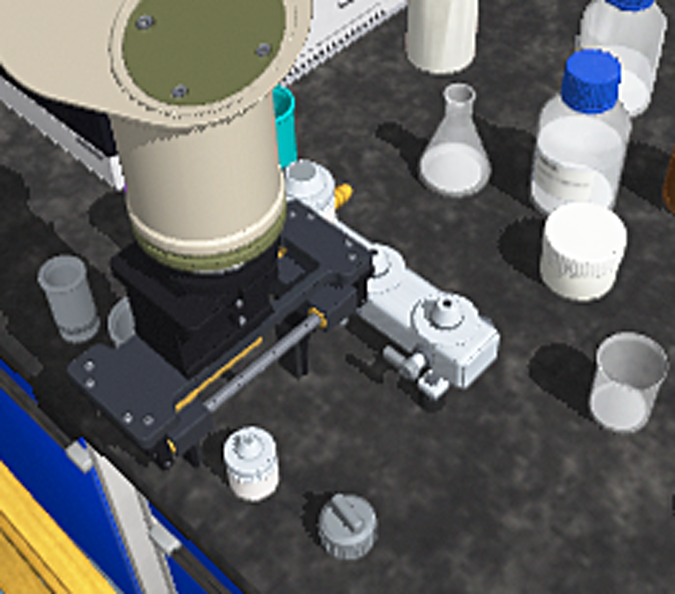

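The large base stands upright on the nozzle-end port at about (308,188), and the gripper is above the small base. Next I'll descend and grip.

```bash
python3 -m pendant '[[-1,0.001,0.007,0.15,0,0,0],[-1,0.001,0.007,0.285,0,0,0],[-1,0.001,0.007,0.285,0,0,0],[-1,0.001,0.007,0.285,0,0,0],[1,0.001,0.007,0.285,0,0,0],[1,0.001,0.007,0.285,0,0,0],[1,0.001,0.007,0.285,0,0,0],[1,0.001,0.007,0.285,0,0,0]]' 30; python3 -m pendant '[[1,0,0,0,0,0,0],[1,0,0,-0.2,0,0,0],[1,0,0,-0.4,0,0,0],[1,0,0,-0.4,0,0,0]]'; python3 go.py .542 -.345 .142 -15
```

```text
time: 10.32
ee_pos: [0.3875, -0.2662, 0.0207]
eef_rot: [0.793, 0.609, 0.0, 0.0]
ft_force: [1.0, 0.1, -0.7]
width: 0.055
grip_force: 0.0
time: 10.82
ee_pos: [0.3896, -0.2673, 0.1442]
eef_rot: [0.794, 0.609, 0.003, 0.002]
ft_force: [1.2, -0.1, -1.1]
width: 0.0149
grip_force: 0.0
[-0.118  0.558  0.011] [ 0.004 -0.001 -0.   ]
[ 0.3896 -0.2673  0.1442] [-0.468521    0.06923975  1.02749865  2.01303764 -0.07154145  1.08718284
  0.32839853] 0.014857378273086976 10.825 [ 1.2 -0.1 -1.1]
```

I started the lift before the fingers had closed, so the grip missed. I'll check the small base.

```bash
python3 -m pendant '[[-1,0.6,0,-0.3,0,0,0],[-1,0.6,0,-0.3,0,0,0],[-1,0.6,0,-0.3,0,0,0],[-1,0.6,0,-0.3,0,0,0],[-1,0.6,0,-0.3,0,0,0]]'; python3 -c "
from h import *
c=cam('scene');im=c['pixels'][110:330,190:440,::-1];cv2.imwrite('pics/s5.png',cv2.resize(im,None,fx=2.7,fy=2.7,interpolation=2))
c=cam('top');im=c['pixels'][130:300,200:440,::-1];cv2.imwrite('pics/t5.png',cv2.resize(im,None,fx=3.3,fy=3.3,interpolation=2))"
```

```text
time: 11.45
ee_pos: [0.4339, -0.0922, 0.23]
eef_rot: [0.793, 0.609, -0.0, -0.0]
ft_force: [0.1, 0.2, -0.4]
width: 0.0573
grip_force: 0.0
```

View pics/s5.png

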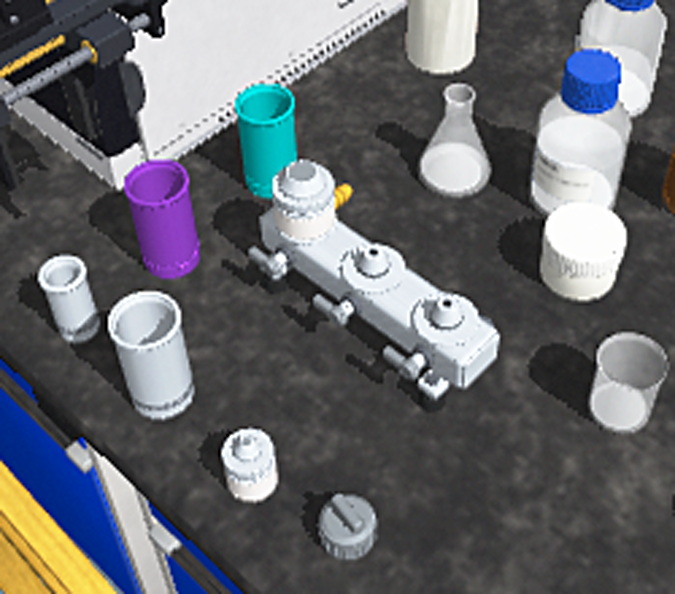

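The small base is unmoved and upright at (250,465), and the large base is seated. I'll go back and close fully this time.

```bash
python3 go.py .388 -.266 .11 -15
```

```text
[-0.593  0.005  0.399] [-0.001  0.    -0.001]
[ 0.4333 -0.0938  0.2295] [-0.72124744 -0.15308954  0.7749631   1.95422703  0.11144096  1.30044385
 -0.2464429 ] 0.06513022634585694 11.55 [ 0.2 -0.3  1.1]
```

```bash
python3 -m pendant '[[-1,-0.2,0,0,0,0,0],[-1,-0.4,0,0.1,0,0,0],[-1,-0.59,0,0.2,0,0,0],[-1,-0.59,0.005,0.3,0,0,0],[-1,-0.59,0.005,0.4,0,0,0],[-1,-0.59,0.005,0.4,0,0,0],[-1,-0.59,0.005,0.4,0,0,0]]'; python3 go.py .388 -.266 .02 -15
```

```text
time: 12.42
ee_pos: [0.3892, -0.2647, 0.1113]
eef_rot: [0.794, 0.608, -0.0, 0.0]
ft_force: [0.5, 0.6, -0.2]
width: 0.0868
grip_force: 0.0
[-0.005 -0.003  0.304] [ 0.     0.    -0.001]
[ 0.3892 -0.2647  0.1113] [-0.53665577  0.17843643  1.13465987  2.04848388 -0.18883575  1.02468196
  0.42683345] 0.08679358439821226 12.425 [ 0.5  0.6 -0.2]
```

```bash
python3 -m pendant '[[-1,-0.005,-0.003,0.15,0,0,0],[-1,-0.005,-0.003,0.3,0,0,0],[-1,-0.005,-0.003,0.3,0,0,0],[1,-0.005,-0.003,0.3,0,0,0],[1,-0.005,-0.003,0.3,0,0,0],[1,-0.005,-0.003,0.3,0,0,0],[1,-0.005,-0.003,0.3,0,0,0],[1,-0.005,-0.003,0.3,0,0,0]]' 30; python3 -m pendant '[[1,0,0,0,0,0,0],[1,0,0,0,0,0,0],[1,0,0,0,0,0,0],[1,0,0,0,0,0,0]]'; python3 go.py .542 -.345 .15 -15
```

```text
time: 13.42
ee_pos: [0.3884, -0.2648, 0.0207]
eef_rot: [0.793, 0.609, 0.0, 0.0]
ft_force: [-1.8, 0.1, 0.7]
width: 0.0451
grip_force: 0.5
time: 13.92
ee_pos: [0.3881, -0.2648, 0.0205]
eef_rot: [0.794, 0.609, -0.0, -0.0]
ft_force: [-2.6, 1.7, 5.7]
width: 0.0379
grip_force: 30.0
[-0.125  0.565 -0.432] [-0. -0. -0.]
[ 0.3881 -0.2648  0.0205] [-0.35827246  0.38898638  0.98394294  2.11363583 -0.43257894  0.85362417
  0.62186556] 0.037936067032985125 13.925 [-2.6  1.7  5.7]
```

```bash
python3 -m pendant '[[1,0,0,-0.2,0,0,0],[1,0,0,-0.4,0,0,0],[1,-0.04,0.2,-0.43,0,0,0],[1,-0.08,0.38,-0.43,0,0,0],[1,-0.12,0.56,-0.43,0,0,0],[1,-0.12,0.56,-0.43,0,0,0],[1,-0.12,0.56,-0.43,0,0,0],[1,-0.12,0.56,-0.43,0,0,0]]'; python3 go.py .542 -.344 .115 -15 .542 -.344 .0885 -15
```

```text
time: 14.92
ee_pos: [0.5404, -0.3429, 0.1498]
eef_rot: [0.794, 0.608, 0.0, -0.0]
ft_force: [-0.1, 0.9, -1.6]
width: 0.0378
grip_force: 30.0
[-0.002  0.006  0.116] [ 0.    -0.    -0.001]
[-0.002  0.006  0.204] [ 0.    -0.    -0.001]
[ 0.5404 -0.3429  0.1498] [-0.21003026  0.61085233  1.00505775  1.56751277 -0.53411263  1.26127567
  0.61669528] 0.0377870429435119 14.925 [-0.1  0.9 -1.6]
```

```bash
python3 -m pendant '[[1,-0.002,0.006,0.06,0,0,0],[1,-0.002,0.006,0.12,0,0,0],[1,-0.002,0.006,0.16,0,0,0],[1,-0.002,0.006,0.2,0,0,0],[1,-0.002,0.006,0.2,0,0,0],[1,-0.002,0.006,0.2,0,0,0]]'; python3 go.py .542 -.344 .0885 -15
```

```text
time: 15.68
ee_pos: [0.5425, -0.3445, 0.0892]
eef_rot: [0.794, 0.608, -0.0, -0.0]
ft_force: [-0.8, -1.3, -1.9]
width: 0.0377
grip_force: 30.0
[ 0.001 -0.002  0.002] [-0.  0. -0.]
[ 0.5425 -0.3445  0.0892] [-0.17728239  0.67518556  0.95345026  1.61291848 -0.58749968  1.1656411
  0.64977525] 0.03767844406925803 15.675 [-0.8 -1.3 -1.9]
```

Seated. I'll release, lift and go to the cap.

```bash
python3 -m pendant '[[1,0,0,0.002,0,0,0],[-1,0,0,0.002,0,0,0],[-1,0,0,0.002,0,0,0],[-1,0,0,0.002,0,0,0],[-1,0,0,-0.2,0,0,0],[-1,0,0,-0.37,0,0,0],[-1,0,0,-0.37,0,0,0],[-1,0,0,-0.37,0,0,0]]'; python3 go.py .381 -.350 .11 -15
```

```text
time: 16.68
ee_pos: [0.5429, -0.344, 0.2001]
eef_rot: [0.793, 0.609, 0.0, -0.0]
ft_force: [0.8, 0.7, -0.2]
width: 0.0862
grip_force: 0.0
[-0.159 -0.516  0.3  ] [-0. -0. -0.]
[ 0.5429 -0.344   0.2001] [-0.22001464  0.57576372  1.03514225  1.50184537 -0.50103163  1.34998868
  0.59258053] 0.08621853128470487 16.675 [ 0.8  0.7 -0.2]
```

```bash
python3 -m pendant '[[-1,-0.06,-0.2,0,0,0,0],[-1,-0.12,-0.4,0,0,0,0],[-1,-0.16,-0.516,0.1,0,0,0],[-1,-0.16,-0.516,0.2,0,0,0],[-1,-0.16,-0.516,0.3,0,0,0],[-1,-0.16,-0.516,0.3,0,0,0],[-1,-0.16,-0.516,0.3,0,0,0]]'; python3 go.py .381 -.350 .018 -15;  python3 -c "
from h import *
c=cam('scene');im=c['pixels'][110:330,190:440,::-1];cv2.imwrite('pics/s6.png',cv2.resize(im,None,fx=2.7,fy=2.7,interpolation=2))"
```

```text
time: 17.55
ee_pos: [0.3808, -0.3508, 0.111]
eef_rot: [0.794, 0.608, -0.0, 0.0]
ft_force: [-0.6, -1.1, 0.0]
width: 0.0869
grip_force: 0.0
[ 0.003 -0.     0.31 ] [-0.  0. -0.]
[ 0.3808 -0.3508  0.111 ] [-0.29571726  0.37928018  1.1319829   1.93433218 -0.39070128  1.07302432
  0.73885097] 0.08688214637283362 17.55 [-0.6 -1.1  0. ]
```

View pics/s6.png

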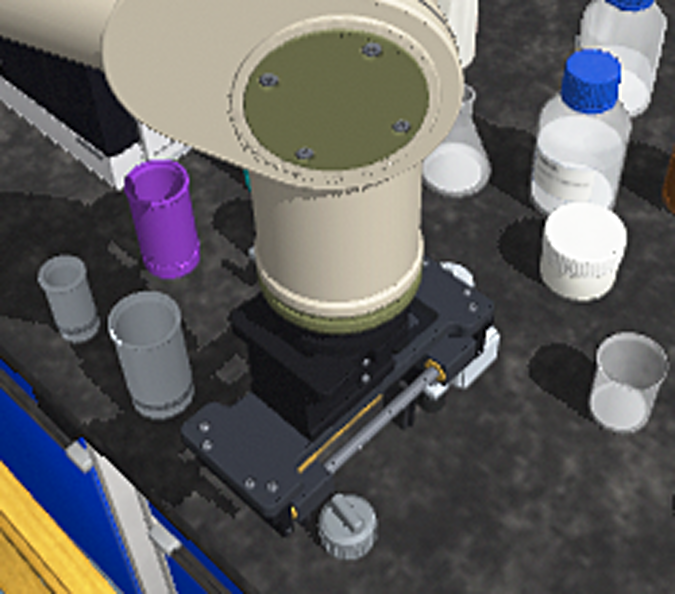

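The view shows the gripper above the cap at (348,525). Next I'll descend and grip the skirt.

```bash
python3 -m pendant '[[-1,0.002,0,0.15,0,0,0],[-1,0.002,0,0.31,0,0,0],[-1,0.002,0,0.31,0,0,0],[1,0.002,0,0.31,0,0,0],[1,0.002,0,0.31,0,0,0],[1,0.002,0,0.31,0,0,0],[1,0.002,0,0.31,0,0,0],[1,0.002,0,0.31,0,0,0]]' 30; python3 -m pendant '[[1,0.002,0,0,0,0,0],[1,0.002,0,0,0,0,0],[1,0.002,0,0,0,0,0],[1,0.002,0,0,0,0,0]]'; python3 go.py .561 -.2735 .15 -15
```

```text
time: 18.6
ee_pos: [0.3811, -0.3498, 0.0176]
eef_rot: [0.793, 0.609, 0.0, -0.0]
ft_force: [0.6, 0.1, -0.5]
width: 0.045
grip_force: 0.0
time: 19.1
ee_pos: [0.3811, -0.3494, 0.0175]
eef_rot: [0.794, 0.609, -0.0, -0.0]
ft_force: [-1.4, -0.0, 1.9]
width: 0.0391
grip_force: 30.0
[ 0.4    0.513 -0.442] [-0. -0. -0.]
[ 0.3811 -0.3494  0.0175] [-0.15554012  0.52396426  0.97510036  1.99785925 -0.55242025  0.90955997
  0.85053785] 0.0390935215507996 19.1 [-1.4 -0.   1.9]
```

```bash
python3 -m pendant '[[1,0,0,-0.2,0,0,0],[1,0,0,-0.4,0,0,0],[1,0.13,0.17,-0.48,0,0,0],[1,0.26,0.34,-0.48,0,0,0],[1,0.4,0.513,-0.48,0,0,0],[1,0.4,0.513,-0.48,0,0,0],[1,0.4,0.513,-0.48,0,0,0],[1,0.4,0.513,-0.48,0,0,0]]'; python3 go.py .561 -.2735 .086 -15
```

```text
time: 20.1
ee_pos: [0.5593, -0.2747, 0.1616]
eef_rot: [0.794, 0.608, -0.0, -0.0]
ft_force: [-0.1, 0.2, -0.4]
width: 0.039
grip_force: 30.0
[0.005 0.004 0.252] [-0.     0.    -0.001]
[ 0.5593 -0.2747  0.1616] [-0.36048907  0.56565064  1.03206938  1.60361015 -0.50340262  1.2637201
  0.49444844] 0.03902834217231703 20.1 [-0.1  0.2 -0.4]
```

```bash
python3 -m pendant '[[1,0.004,0.004,0.08,0,0,0],[1,0.004,0.004,0.15,0,0,0],[1,0.004,0.004,0.2,0,0,0],[1,0.004,0.004,0.25,0,0,0],[1,0.004,0.004,0.25,0,0,0],[1,0.004,0.004,0.25,0,0,0]]'; python3 go.py .561 -.2735 .0855 -15
```

```text
time: 20.85
ee_pos: [0.5618, -0.2728, 0.0862]
eef_rot: [0.794, 0.608, -0.0, -0.0]
ft_force: [-2.1, -0.8, -3.0]
width: 0.0391
grip_force: 30.0
[-0.003 -0.002  0.002] [-0.  0. -0.]
[ 0.5618 -0.2728  0.0862] [-0.32102914  0.64386521  0.96492564  1.66722523 -0.57318634  1.14096106
  0.53631665] 0.03912783614883498 20.85 [-2.1 -0.8 -3. ]
```

```bash
python3 -m pendant '[[1,0,0,0.002,0,0,0],[-1,0,0,0.002,0,0,0],[-1,0,0,0.002,0,0,0],[-1,0,0,0.002,0,0,0],[-1,0,0,-0.2,0,0,0],[-1,0,0,-0.37,0,0,0],[-1,0,0,-0.37,0,0,0],[-1,0,0,-0.37,0,0,0]]'; python3 go.py .4177 -.160 .15 -15
```

```text
time: 21.85
ee_pos: [0.5624, -0.2721, 0.1969]
eef_rot: [0.793, 0.609, 0.0, -0.0]
ft_force: [-0.3, -0.7, -1.1]
width: 0.0864
grip_force: 0.0
[ 0.236 -0.563  0.157] [-0. -0. -0.]
[ 0.5624 -0.2721  0.1969] [-0.37528877  0.53906481  1.05389061  1.5578678  -0.47852811  1.32630454
  0.47377699] 0.08642704227416492 21.85 [-0.3 -0.7 -1.1]
```

```bash
python3 -m pendant '[[-1,0.08,-0.2,0,0,0,0],[-1,0.16,-0.4,0,0,0,0],[-1,0.235,-0.56,0.08,0,0,0],[-1,0.235,-0.56,0.15,0,0,0],[-1,0.235,-0.56,0.15,0,0,0],[-1,0.235,-0.56,0.15,0,0,0]]'; python3 go.py .4177 -.160 .055 -15;  python3 -c "
from h import *
c=cam('top');im=c['pixels'][130:300,200:440,::-1];cv2.imwrite('pics/t7.png',cv2.resize(im,None,fx=3.3,fy=3.3,interpolation=2))"
```

```text
time: 22.6
ee_pos: [0.4187, -0.1604, 0.1526]
eef_rot: [0.793, 0.609, 0.0, -0.0]
ft_force: [0.5, -0.2, 0.3]
width: 0.0874
grip_force: 0.0
[ 0.    -0.004  0.325] [ 0. -0.  0.]
[ 0.4187 -0.1604  0.1526] [-1.00284583 -0.12396127  1.24083588  2.05771772  0.12911478  1.12729959
 -0.08114218] 0.08735602321125802 22.6 [ 0.5 -0.2  0.3]
```

View pics/t7.png

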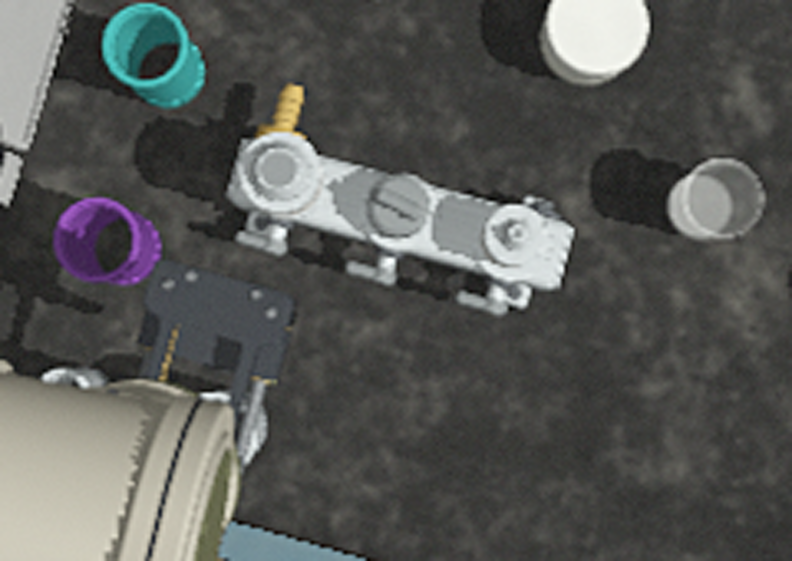

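The large base, cap and small base all sit on their ports: base tops at crop (279,168) and (515,232), cap at (401,207). Next I'll descend on the large funnel.

```bash
python3 -m pendant '[[-1,0,-0.004,0.1,0,0,0],[-1,0,-0.004,0.2,0,0,0],[-1,0,-0.004,0.32,0,0,0],[-1,0,-0.004,0.32,0,0,0],[1,0,-0.004,0.32,0,0,0],[1,0,-0.004,0.32,0,0,0],[1,0,-0.004,0.32,0,0,0],[1,0,-0.004,0.32,0,0,0]]' 30; python3 -m pendant '[[1,0,0,0,0,0,0],[1,0,0,0,0,0,0],[1,0,0,0,0,0,0],[1,0,0,0,0,0,0]]'; python3 go.py .58 -.201 .21 -15; python3 -c "
from h import *
c=cam('scene')
for a,z in (((279,168),.122),((515,232),.12)):
    t=cam('top');print(plane(t,(np.array(a)+.5)/3.3-.5+[200,130],z))"
```

```text
time: 23.65
ee_pos: [0.4177, -0.1601, 0.057]
eef_rot: [0.793, 0.609, 0.001, 0.0]
ft_force: [-0.3, -0.2, -0.2]
width: 0.0548
grip_force: 0.0
time: 24.15
ee_pos: [0.4176, -0.1603, 0.0569]
eef_rot: [0.793, 0.609, 0.0, -0.0]
ft_force: [-1.5, 2.4, 7.4]
width: 0.0522
grip_force: 29.9
[ 0.01   0.558 -0.51 ] [ 0. -0. -0.]
[ 0.4176 -0.1603  0.0569] [-0.80286816  0.28671015  1.19390342  2.14994903 -0.3399692   0.9121653
  0.32760567] 0.05215281599891687 24.15 [-1.5  2.4  7.4]
[ 0.58074162 -0.19966838  0.122     ]
[ 0.54351126 -0.34286922  0.12      ]
```

The width is 52 mm, not 50, so the fingers may be bearing on the rim. I'll lift slightly and look.

```bash
python3 -m pendant '[[1,0,0,-0.1,0,0,0],[1,0,0,-0.2,0,0,0],[1,0,0,-0.2,0,0,0],[1,0,0,-0.2,0,0,0]]'; python3 -c "
from h import *
c=cam('scene');im=c['pixels'][150:300,170:330,::-1];cv2.imwrite('pics/s8.png',cv2.resize(im,None,fx=4,fy=4,interpolation=2))"
```

```text
time: 24.8
ee_pos: [0.417, -0.1597, 0.1158]
eef_rot: [0.793, 0.609, 0.0, -0.001]
ft_force: [-0.6, 0.8, -2.4]
width: 0.0518
grip_force: 30.0
```

View pics/s8.png

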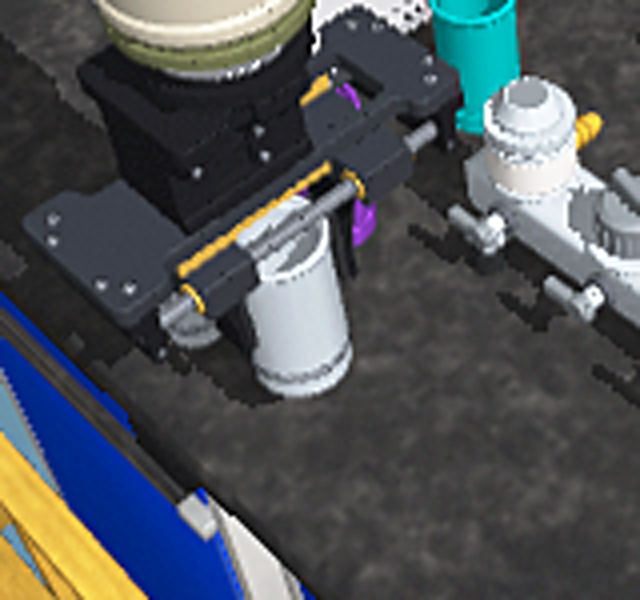

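```bash
python3 - <<'E'
from h import *
c=cam("scene")
for z,rr in ((.0589,.025),(.1539,.027)):
    a=np.array([((proj(c,np.array([.417,-.1597,z])+[rr*np.cos(t),rr*np.sin(t),0])-[170,150])*4) for t in np.linspace(0,6.28,90)]); print(a.min(0).round(),a.max(0).round())
E
python3 go.py .5808 -.2005 .21 -15
```

```text
[252. 316.] [350. 395.]
[211. 191.] [328. 279.]
[ 0.012  0.563 -0.316] [-0.001  0.001 -0.   ]
[ 0.4165 -0.1604  0.1156] [-0.99001854  0.05764     1.31546007  2.1018156  -0.06357022  1.02769856
  0.09589845] 0.05191155023313488 24.9 [ 0.4  0.8 -1.5]
```

The funnel is held upright; its bottom matches the predicted pixels within 1 px. Joint 3 is close to its range, so I'll move outward first, which lowers it.

```bash
python3 -m pendant '[[1,0,0.1,0,0,0,0],[1,0,0.2,-0.05,0,0,0],[1,0,0.2,-0.1,0,0,0]]'; python3 go.py .5808 -.2005 .21 -15
```

```text
time: 25.28
ee_pos: [0.4756, -0.1777, 0.1454]
eef_rot: [0.794, 0.608, -0.003, 0.001]
ft_force: [0.8, -0.4, -2.1]
width: 0.0519
grip_force: 30.0
[ 0.017  0.358 -0.216] [-0.001  0.003 -0.001]
[ 0.4756 -0.1777  0.1454] [-0.79224876  0.31228864  1.23204312  1.92489501 -0.31922721  1.13174324
  0.30025791] 0.05186311248646467 25.275 [ 0.8 -0.4 -2.1]
```

```bash
python3 -m pendant '[[1,0,0.05,-0.1,0,0,0],[1,0.01,0.1,-0.2,0,0,0],[1,0.015,0.2,-0.21,0,0,0],[1,0.015,0.355,-0.21,0,0,0],[1,0.015,0.355,-0.21,0,0,0],[1,0.015,0.355,-0.21,0,0,0],[1,0.015,0.355,-0.21,0,0,0]]'; python3 go.py .5803 -.201 .165 -15;python3 -c "
from h import *
c=cam('scene');im=c['pixels'][110:230,240:370,::-1];cv2.imwrite('pics/s9.png',cv2.resize(im,None,fx=4.5,fy=4.5,interpolation=2))
s=r.read_state()['ee_pos']
for z,rr in ((s[2]-.0569,.025),):
    a=np.array([((proj(c,np.array([s[0],s[1],z])+[rr*np.cos(t),rr*np.sin(t),0])-[240,110])*4.5) for t in np.linspace(0,6.28,90)]); print(a.min(0).round(),a.max(0).round())"
```

```text
time: 26.15
ee_pos: [0.5784, -0.1991, 0.2096]
eef_rot: [0.794, 0.608, 0.0, -0.0]
ft_force: [-0.2, -0.1, -1.6]
width: 0.0522
grip_force: 30.0
[-0.005  0.008  0.149] [-0. -0. -0.]
[ 0.5784 -0.1991  0.2096] [-0.54193107  0.5104289   1.09928298  1.57934049 -0.46412443  1.33995657
  0.35177595] 0.05219190404866604 26.15 [-0.2 -0.1 -1.6]
[214. 201.] [323. 276.]
```

View pics/s9.png

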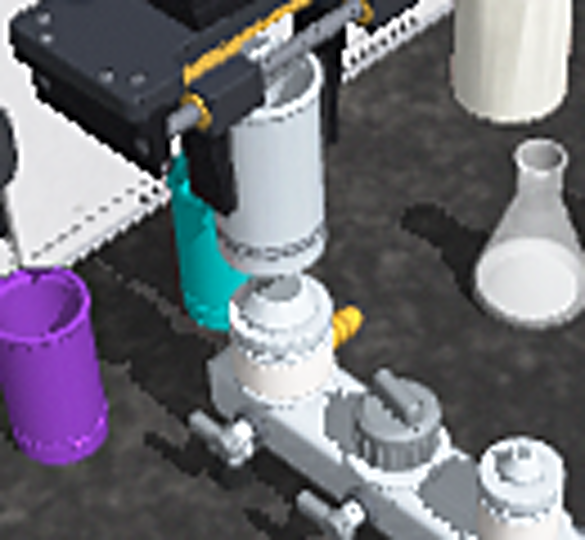

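The funnel hangs upright just above the large base: its bottom spans x 217–328 and the base is at (282,310). I'll lower it.

```bash
python3 -m pendant '[[1,-0.002,0.006,0.03,0,0,0],[1,-0.002,0.006,0.06,0,0,0],[1,-0.002,0.006,0.1,0,0,0],[1,-0.002,0.006,0.13,0,0,0],[1,-0.002,0.006,0.147,0,0,0],[1,-0.002,0.006,0.147,0,0,0],[1,-0.002,0.006,0.147,0,0,0]]'; python3 go.py .5803 -.201 .165 -15
```

```text
time: 27.08
ee_pos: [0.5809, -0.2005, 0.1654]
eef_rot: [0.794, 0.609, 0.0, 0.0]
ft_force: [-0.2, 0.9, -1.7]
width: 0.052
grip_force: 30.0
[-0.002 -0.001  0.001] [ 0. -0. -0.]
[ 0.5809 -0.2005  0.1654] [-0.51611224  0.55305001  1.06336856  1.62487675 -0.5023993   1.26513154
  0.37742681] 0.051993193442152544 27.075 [-0.2  0.9 -1.7]
```

```bash
python3 -m pendant '[[1,0,0,0.002,0,0,0],[-1,0,0,0.002,0,0,0],[-1,0,0,0.002,0,0,0],[-1,0,0,0.002,0,0,0],[-1,0,0,-0.15,0,0,0],[-1,0,0,-0.28,0,0,0],[-1,0,0,-0.28,0,0,0]]'; python3 go.py .4389 -.063 .15 -15
```

```text
time: 27.95
ee_pos: [0.5818, -0.2013, 0.2523]
eef_rot: [0.794, 0.609, 0.001, 0.002]
ft_force: [-0.2, 0.5, -0.2]
width: 0.0865
grip_force: 0.0
[ 0.322 -0.581  0.338] [ 0.002 -0.    -0.   ]
[ 0.5818 -0.2013  0.2523] [-0.54470721  0.48670239  1.1206298   1.51283669 -0.44184929  1.41403584
  0.33501299] 0.08654951410021304 27.95 [-0.2  0.5 -0.2]
```

```bash
python3 -m pendant '[[-1,0.1,-0.2,0,0,0,0],[-1,0.2,-0.4,0.05,0,0,0],[-1,0.32,-0.58,0.1,0,0,0],[-1,0.32,-0.58,0.2,0,0,0],[-1,0.32,-0.58,0.33,0,0,0],[-1,0.32,-0.58,0.33,0,0,0],[-1,0.32,-0.58,0.33,0,0,0]]'; python3 go.py .4389 -.063 .05 -15; python3 -c "
from h import *
cam('scene','pics/s10.png')"
```

```text
time: 28.82
ee_pos: [0.4378, -0.0629, 0.1506]
eef_rot: [0.793, 0.609, -0.0, 0.0]
ft_force: [0.2, -1.1, 1.3]
width: 0.0869
grip_force: 0.0
[0.001 0.004 0.335] [-0.  0. -0.]
[ 0.4378 -0.0629  0.1506] [-1.20138996 -0.14985866  1.20105727  2.07293647  0.15569135  1.12817629
 -0.33359119] 0.08690557361631146 28.825 [ 0.2 -1.1  1.3]
```

View pics/s10.png

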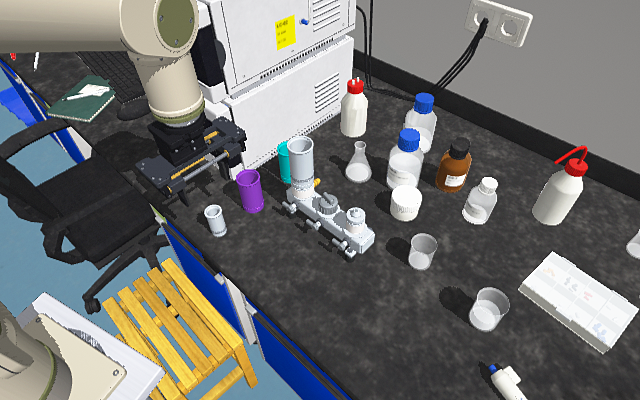

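The large funnel sits upright on its base at (300,165), and the small funnel stands untouched at (215,220). That was my 14th picture, so from here I'll rely on numbers only.

```bash
python3 -m pendant '[[-1,0.001,0.003,0.12,0,0,0],[-1,0.001,0.003,0.24,0,0,0],[-1,0.001,0.003,0.335,0,0,0],[-1,0.001,0.003,0.335,0,0,0],[1,0.001,0.003,0.335,0,0,0],[1,0.001,0.003,0.335,0,0,0],[1,0.001,0.003,0.335,0,0,0],[1,0.001,0.003,0.335,0,0,0]]' 30; python3 -m pendant '[[1,0,0,0,0,0,0],[1,0,0,0,0,0,0],[1,0,0,0,0,0,0],[1,0,0,0,0,0,0],[1,0,0,0,0,0,0]]'; python3 go.py .4389 -.063 .05 -15
```

```text
time: 29.88
ee_pos: [0.439, -0.0621, 0.0504]
eef_rot: [0.793, 0.609, 0.001, -0.0]
ft_force: [0.7, -0.2, -1.0]
width: 0.0546
grip_force: 0.0
time: 30.5
ee_pos: [0.4386, -0.0626, 0.0499]
eef_rot: [0.794, 0.609, -0.0, -0.0]
ft_force: [-0.1, 0.5, 0.7]
width: 0.0351
grip_force: 29.9
[-0.001  0.001 -0.   ] [-0. -0. -0.]
[ 0.4386 -0.0626  0.0499] [-1.03343459  0.29947254  1.19993198  2.16484111 -0.35937096  0.89777821
  0.11855696] 0.035067927728027255 30.5 [-0.1  0.5  0.7]
```

```bash
python3 -m pendant '[[1,0,0,-0.15,0,0,0],[1,0,0,-0.3,0,0,0],[1,0,0,-0.47,0,0,0],[1,0,0,-0.47,0,0,0],[1,0,0,-0.47,0,0,0]]'; python3 go.py .47 -.2 .19 -15; python3 - <<'E'
from h import *
c=cam("scene");s=np.array(r.read_state()["ee_pos"])
for dz,rr in ((-.0499,.017),(.0201,.019)):
    a=np.array([proj(c,s+[rr*np.cos(t),rr*np.sin(t),dz]) for t in np.linspace(0,6.28,90)]); print(a.min(0).round(1),a.max(0).round(1))
# row profile across the tube lower part
z=s[2]-.03; u=proj(c,[s[0],s[1],z]).round().astype(int); print(u); 
for dv in(0,4,8,12,16): print(u[1]+dv,c["pixels"][u[1]+dv,u[0]-16:u[0]+17].mean(1).astype(int).tolist())
E
```

```text
time: 31.12
ee_pos: [0.4396, -0.0625, 0.1923]
eef_rot: [0.794, 0.608, 0.002, -0.0]
ft_force: [0.3, -0.1, -1.6]
width: 0.0351
grip_force: 29.9
[-0.416  0.217  0.007] [ 0.001 -0.002 -0.   ]
[ 0.4396 -0.0625  0.1923] [-1.22015708 -0.27724466  1.14251939  2.01804556  0.2623788   1.24790735
 -0.43913006] 0.035054035108075664 31.125 [ 0.3 -0.1 -1.6]
[196.9 181.9] [214.2 194.2]
[186.7 155.4] [207.4 169.3]
[203 181]
181 [36, 36, 35, 27, 16, 25, 32, 31, 47, 27, 155, 191, 202, 203, 206, 212, 219, 220, 220, 218, 220, 215, 210, 207, 172, 108, 57, 64, 66, 65, 63, 67, 72]
185 [42, 35, 75, 70, 67, 72, 73, 66, 63, 118, 153, 180, 192, 202, 208, 214, 217, 224, 231, 176, 175, 150, 180, 110, 192, 196, 182, 79, 78, 74, 71, 67, 75]
189 [36, 41, 43, 40, 49, 80, 76, 70, 67, 65, 102, 152, 167, 174, 200, 197, 199, 200, 209, 214, 225, 222, 222, 225, 224, 102, 66, 77, 76, 75, 78, 74, 65]
193 [38, 40, 39, 90, 48, 37, 64, 60, 67, 64, 66, 56, 53, 59, 63, 89, 96, 106, 80, 70, 58, 55, 68, 77, 75, 73, 66, 61, 65, 75, 72, 68, 68]
197 [35, 39, 38, 36, 38, 32, 38, 35, 61, 62, 66, 65, 62, 57, 58, 61, 57, 61, 61, 64, 65, 64, 66, 68, 72, 80, 77, 70, 65, 64, 67, 70, 76]
```

Upright in the gripper, with the bottom within about 1 px of the prediction. Moving on toward the small base.

```bash
python3 -m pendant '[[1,-0.2,0.1,0,0,0,0],[1,-0.42,0.21,0,0,0,0],[1,-0.42,0.21,0,0,0,0],[1,-0.42,0.21,0,0,0,0]]'; python3 go.py .46 -.32 .19 -15 .5425 -.344 .19 -15
```

```text
time: 31.68
ee_pos: [0.466, -0.203, 0.1887]
eef_rot: [0.794, 0.608, -0.004, 0.001]
ft_force: [-0.2, -0.1, -1.6]
width: 0.0353
grip_force: 30.0
[-0.382  0.083 -0.002] [-0.002  0.004 -0.001]
[-0.387  0.369 -0.003] [-0.002  0.004 -0.001]
[ 0.466  -0.203   0.1887] [-0.81692497  0.24454548  1.29671659  1.873536   -0.24277275  1.21249219
  0.29413898] 0.03529182281382568 31.675 [-0.2 -0.1 -1.6]
```

```bash
python3 -m pendant '[[1,-0.13,0.11,0,0,0,0],[1,-0.26,0.24,0,0,0,0],[1,-0.387,0.369,0,0,0,0],[1,-0.387,0.369,0,0,0,0],[1,-0.387,0.369,0,0,0,0],[1,-0.387,0.369,0,0,0,0]]'; python3 go.py .543 -.3435 .158 -15; python3 - <<'E'
from h import *
c=cam("scene");s=np.array(r.read_state()["ee_pos"])
def ext(p,rr):
    a=np.array([proj(c,np.array(p)+[rr*np.cos(t),rr*np.sin(t),0]) for t in np.linspace(0,6.28,90)]); return a.min(0).round(1),a.max(0).round(1)
print("funnel bottom pred",ext(s-[0,0,.0499],.017),"base",ext((.543,-.3435,.108),.019))
u=proj(c,s-[0,0,.04]).round().astype(int);print(u)
for dv in(0,4,8,12,16,20,24,28,32,36,40): print(u[1]+dv,c["pixels"][u[1]+dv,u[0]-16:u[0]+17].mean(1).astype(int).tolist())
E
```

```text
time: 32.42
ee_pos: [0.5439, -0.3397, 0.1905]
eef_rot: [0.793, 0.609, 0.0, -0.0]
ft_force: [-0.1, 0.6, -0.2]
width: 0.0348
grip_force: 30.0
[-0.013  0.001  0.108] [-0.    -0.     0.001]
[ 0.5439 -0.3397  0.1905] [-0.2341645   0.58709389  1.04441754  1.51787958 -0.51526619  1.33557808
  0.59865584] 0.03481770050791346 32.425 [-0.1  0.6 -0.2]
funnel bottom pred (array([344.8, 194.9]), array([362.5, 208.2])) base (array([345. , 206.3]), array([364.2, 221. ]))
[354 198]
198 [20, 32, 42, 58, 63, 61, 65, 60, 122, 129, 106, 39, 1, 37, 189, 202, 206, 207, 211, 217, 221, 222, 229, 210, 72, 51, 63, 65, 60, 61, 58, 57, 57]
202 [67, 69, 72, 66, 63, 62, 54, 123, 123, 86, 68, 76, 106, 156, 138, 112, 121, 151, 151, 157, 170, 124, 225, 227, 66, 54, 61, 62, 59, 59, 58, 57, 56]
206 [255, 162, 60, 68, 76, 74, 62, 55, 44, 81, 107, 220, 182, 188, 191, 203, 205, 209, 215, 228, 163, 113, 74, 48, 57, 59, 63, 62, 63, 67, 63, 60, 60]
210 [253, 255, 250, 236, 161, 82, 58, 57, 51, 47, 255, 167, 164, 165, 155, 138, 229, 157, 154, 161, 252, 231, 242, 249, 248, 143, 46, 50, 55, 59, 61, 60, 60]
214 [125, 136, 134, 
[... 443 characters left out ...]
 248, 46, 43, 55, 57, 60, 61]
226 [237, 251, 133, 135, 140, 135, 137, 132, 136, 144, 147, 155, 178, 172, 190, 237, 242, 232, 245, 254, 240, 242, 247, 246, 247, 247, 229, 242, 255, 77, 57, 51, 60]
230 [144, 181, 215, 248, 132, 141, 253, 251, 243, 196, 149, 162, 181, 197, 210, 221, 228, 234, 238, 243, 244, 245, 247, 247, 244, 240, 240, 240, 235, 219, 243, 244, 230]
234 [124, 126, 129, 125, 126, 128, 126, 144, 197, 250, 247, 242, 241, 241, 239, 238, 241, 242, 243, 244, 240, 230, 236, 239, 236, 238, 237, 232, 237, 236, 234, 239, 247]
238 [47, 113, 136, 133, 133, 99, 79, 89, 96, 114, 114, 136, 122, 192, 231, 213, 224, 227, 231, 231, 240, 235, 240, 227, 238, 239, 240, 245, 249, 254, 232, 242, 235]
```

```bash
python3 -m pendant '[[1,-0.014,0.001,0,0,0,0],[1,-0.014,0.001,0.03,0,0,0],[1,-0.014,0.001,0.06,0,0,0],[1,-0.014,0.001,0.09,0,0,0],[1,-0.014,0.001,0.107,0,0,0],[1,-0.014,0.001,0.107,0,0,0],[1,-0.014,0.001,0.107,0,0,0]]'; python3 go.py .543 -.3435 .158 -15
```

```text
time: 33.35
ee_pos: [0.5428, -0.3456, 0.1588]
eef_rot: [0.794, 0.609, 0.0, -0.0]
ft_force: [-0.3, -0.6, -0.3]
width: 0.0351
grip_force: 30.0
[ 0.007 -0.001  0.003] [-0. -0. -0.]
[ 0.5428 -0.3456  0.1588] [-0.21154661  0.61669958  1.02063238  1.54819219 -0.54004004  1.28300222
  0.62084598] 0.03507762736857487 33.35 [-0.3 -0.6 -0.3]
```

```bash
python3 -m pendant '[[1,0.002,0,0.002,0,0,0],[-1,0.002,0,0.002,0,0,0],[-1,0.002,0,0.002,0,0,0],[-1,0.002,0,0.002,0,0,0],[-1,0.002,0,-0.15,0,0,0],[-1,0,0,-0.3,0,0,0],[-1,0,0,-0.3,0,0,0],[-1,0,0,-0.3,0,0,0]]'; python3 -m pendant '[[-1,0.1,-0.15,0,0,0,0],[-1,0.2,-0.3,0,0,0,0],[-1,0.3,-0.45,0,0,0,0],[-1,0.45,-0.5,0,0,0,0],[-1,0.6,-0.5,0,0,0,0],[-1,0.6,-0.5,0,0,0,0],[-1,0.6,-0.5,0,0,0,0]]'; python3 - <<'E'
from h import *
t=cam("top");s=cam("scene")
def show(c,nm,p,rr,rows=()):
    a=np.array([proj(c,np.array(p)+[rr*np.cos(q),rr*np.sin(q),0]) for q in np.linspace(0,6.28,90)]); print(nm,"pred",a.min(0).round(1),a.max(0).round(1),"ctr",proj(c,p).round(1))
    u=proj(c,p).round().astype(int); L=c["pixels"].mean(2).astype(int)
    print("  row",u[1],"from",u[0]-22,L[u[1],u[0]-22:u[0]+23].tolist()); print("  col",u[0],"from",u[1]-22,L[u[1]-22:u[1]+23,u[0]].tolist())
for c,k in((t,"top"),(s,"scene")):
    show(c,k+" fl rim",(.580,-.2005,.203),.027); show(c,k+" fs rim",(.543,-.344,.178),.019)
E
```

```text
time: 34.35
ee_pos: [0.5427, -0.3453, 0.2483]
eef_rot: [0.793, 0.609, 0.0, -0.0]
ft_force: [-0.6, 0.4, -0.3]
width: 0.0861
grip_force: 0.0
time: 35.22
ee_pos: [0.4443, -0.1323, 0.2482]
eef_rot: [0.793, 0.609, -0.0, -0.0]
ft_force: [-0.2, -1.0, -0.3]
width: 0.087
grip_force: 0.0
top fl rim pred [266.1 160.8] [296.  190.6] ctr [281.1 175.7]
  row 176 from 259 [46, 44, 41, 45, 40, 30, 15, 182, 217, 212, 198, 162, 175, 151, 88, 96, 107, 128, 125, 114, 116, 123, 116, 112, 105, 106, 109, 114, 127, 128, 112, 110, 124, 127, 145, 214, 210, 95, 46, 56, 64, 67, 66, 66, 70]
  col 281 from 154 [63, 64, 67, 64, 71, 62, 39, 208, 205, 188, 140, 121, 104, 96, 101, 102, 97, 107, 145, 130, 114, 129, 116, 97, 99, 100, 97, 99, 99, 100, 94, 101, 130, 110, 157, 222, 157, 102, 119, 138, 127, 95, 65, 59, 115]
top fs rim pred [349.  187.8] [369.5 208.3] ctr [359.3 198. ]
  row 198 from 337 [143, 144, 143, 143, 145, 145, 143, 147, 150, 138, 94, 149, 208, 225, 198, 120, 114, 106, 118, 143, 138, 123, 115, 112, 103, 100, 94, 104, 107, 191, 231, 218, 200, 201, 199, 152, 66, 74, 83, 87, 87, 81, 79, 75, 69]
  col 35
[... 596 characters left out ...]
, 224, 192, 134, 236, 238, 249, 229, 215, 214, 214, 214, 216, 215, 214, 216, 216, 216, 214, 204, 246, 226, 118, 181, 198, 194, 194, 193, 195, 192, 193, 193, 192, 192, 193]
scene fs rim pred [346.2 182.1] [366.8 197.1] ctr [356.5 189.4]
  row 189 from 335 [67, 71, 68, 70, 73, 70, 65, 62, 62, 61, 56, 94, 249, 247, 243, 224, 215, 218, 214, 213, 205, 195, 184, 174, 159, 141, 119, 122, 112, 194, 255, 225, 59, 49, 56, 59, 56, 56, 54, 59, 66, 65, 65, 63, 60]
  col 357 from 167 [232, 233, 232, 232, 232, 232, 230, 230, 228, 229, 228, 229, 231, 227, 152, 150, 249, 206, 229, 229, 187, 182, 184, 185, 175, 136, 122, 112, 203, 252, 233, 161, 191, 204, 201, 202, 203, 203, 206, 206, 207, 207, 208, 209, 208]
```

Both rims match the fully seated prediction within 1 px in both views, and the robot is clear of everything. I'll hand in.

```bash
python3 -c "
from bench import r
print(r.close_job())"
```

```text
the job is handed in; nothing more can be done
None
```

I handed the job in at about 35 s of the 106 s: large base and funnel on the nozzle-end port, blanking cap in the middle, small base and funnel on the far port, all seated upright as far as the cameras show. One early grip on the small base missed, but the base did not move.

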